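# Count along the tin rack and slide the blue tin into the third gap

## Task

Run a fingertip along the top of the tin rack's front rail from its left end (your left, standing at the robot), counting every gap, filled or empty, and stop at the third. Then push the blue tin along the shelf, without picking it up, into that third gap until it is fully home against the back. Leave the bowl, the other tins and everything else where they stand.

Things in the scene. Friction and masses are not known exactly. Their poses are not given: they have to be found in the camera images.
- rack: pale wooden tin rack fixed on the shelf, 428 mm wide, 90 mm deep: seven dividers, 8 mm thick, 42 mm high, at 70 mm pitch, make six gaps open to the front (the robot's side), without a floor: tins slide on the shelf. Origin on the shelf, midway along the line of the dividers' rounded front ends; x into the gaps, away from the robot, y left along the rack, z up. Gaps 2, 4, 6 hold tins; 1, 3, 5 are empty.
- gap_3 (a point): middle of the mouth of the third gap from the left, on the shelf, level with the divider ends; axes as the rack's. Each gap is 62 mm wide and 80 mm deep, closed at its far end by a rigid back board 32 mm high, so a tin fully home has its near end level with the divider ends (tin origin 40 mm beyond this point along x). Gap centres lie at y = +175, +105, +35, -35, -105, -175 mm of the rack.
- rail_1: the stretch of the front rail over the first gap from the left. The rail is flat, rigid, 18 mm wide, 10 mm thick, on top of the dividers, 14 to 32 mm behind their front ends: underside 42 mm, top 52 mm above the shelf, so tins pass below. This stretch is 74 mm long. Origin at its middle, 5 mm below its top face; axes as the rack's.
- rail_2: the next stretch of the same rail, over the second gap, 70 mm long; it joins the first flush. Origin and axes likewise.
- rail_3: the next stretch of the same rail, over the third gap, 70 mm long. Origin and axes likewise.
- rail_rest: the remaining stretch of the same rail, over the fourth to sixth gaps, 214 mm long. Origin at its middle, 5 mm below its top face.
- blue_tin: flat closed slip-lid tin, stainless body, blue lid; 80 mm along its x, 50 mm along its y, 36 mm high, about 0.2 kg, loose. Origin at the centre of its underside, z up. It stands on the shelf in front of the rack, long side roughly in line with the gaps, its centre 80 to 105 mm before the divider ends and 95 to 145 mm left or right of the third gap's line. It slides with a few newtons; either end may go in first.
- green_tin: flat closed slip-lid tin, stainless body, green lid; 80 mm along its x, 50 mm along its y, 36 mm high, about 0.2 kg, loose. Origin at the centre of its underside, z up. In the rack, in gap 2, 4 or 6. Leave it.
- cream_tin: flat closed slip-lid tin, stainless body, cream lid; 80 mm along its x, 50 mm along its y, 36 mm high, about 0.2 kg, loose. Origin at the centre of its underside, z up. In the rack, in gap 2, 4 or 6. Leave it.
- grey_tin: flat closed slip-lid tin, stainless body, grey lid; 80 mm along its x, 50 mm along its y, 36 mm high, about 0.2 kg, loose. Origin at the centre of its underside, z up. In the rack, in gap 2, 4 or 6. Leave it.
- glass_bowl: small clear glass bowl, 84 mm across, 40 mm high, loose, empty; in front of the rack on the other side of the third gap's line from the blue tin. Origin at the centre of its underside. Leave it.
- canister: stainless canister with hinged lid and wire latch, 120 mm across, 160 mm high, at the right. Origin at the centre of its underside. Leave it.
- pitcher: green ceramic pitcher, 120 mm across the belly (handle to 98 mm from the axis), 175 mm high, at the right. Origin at the centre of its underside. Leave it.
- honey_pot: bamboo honey pot with lid and dipper, 90 mm across, 140 mm high, at the right. Origin at the centre of its underside. Leave it.
- egg_holder: white plastic egg holder with six eggs, 110 mm by 206 mm (long side along its y), 71 mm high with the eggs, at the left. Origin at the centre of its underside. Leave it.
There are look-alikes about, which are no part of the job. Several things look just like the blue_tin: the one meant starts nearest to the robot's base.

How it is judged:
By the outcome, as a careful person would: the job done as asked, in the order asked, and still so for the second after the job is handed in, with the robot touching nothing.
It also fails if it takes over 64 s, if anything falls off the work surface, if the arm or the gripper's body presses on something with over 40 N, if the wrist force passes 120 N, or if a joint passes its speed limit or range.

## Robot

A 6-joint arm with a two-finger parallel gripper is mounted at the origin on the work surface. World frame = base frame: x ahead of the robot, y to its left, z up, the work surface at z = 0. Lengths are in mm, angles in rad, forces in N, time in s.
With the tool pointing down it reaches from about 275 to 750 mm from the base axis. Payload 10.2 kg.
Tool frame: the origin (TCP) lies midway between the tips of the shut fingers; the grasp point (between the pads) lies 19 mm behind it; x points along the fingers, y is the direction in which the jaws open and shut, and the axes are right-handed (so a half turn about x gives the same grasp; the last joint's range is limited). The gripper opens to 85 mm and grips with 20 to 120 N. Pads are 22 mm wide; open, the fingers measure 114 mm over their backs; the gripper's body (76 mm by 85 mm) begins 54 mm behind the grasp point. The pads swing forward as they close: fully open they stand 13 mm farther back than shut.
Start: joints at [0.974, 0.313, 1.498, -0, 1.331, -0.223], TCP at [191.72, 488.748, 231.294] pointing down, gripper open.
Joint ranges: [-2.94, 2.94], [-0.97, 2.17], [0.19, 2.56], [-1.23, 4.37], [0.02, 3.11], [-2.88, 2.88]. Speed limits (rad/s): [2.39, 2.39, 3.01, 3.14, 3.14, 3.14].

## Interface

Orientations are given as a unit quaternion [w, x, y, z].
In Python, from rig import ctrl gives the robot as it stands.
- The arm moves only by the tool arm_command, never from a script. Its argument "plan" is a list of rows, each a list of 5 numbers: the shift along the tool's x, y, z in m, then the turn about the tool's x in rad, then the opening, from 0 (shut) to 1 (fully open). A call has 1 to 12 rows; each row shifts and turns the commanded pose from where the row before left it, along the tool's axes as they then stand; what a row does not reach is not made up. A row lasts 1/8 s, in which the tool goes at most 62.5 mm and 10.7 degrees, less where a joint would pass 70% of its speed; a pose out of reach is approached as far as the arm can. A call with a gripper value outside its range is refused whole. The fingers move at their own pace and stop on an object; "squeeze" is the grip in N (left out, the last holds). Time passes only in rows, so rows that do not move let the fingers close. It gives the time, the measured TCP pose, the force and the opening at its end, in the units of the state.
- ctrl.sense(): the state, without advancing time (a new reading comes with each control period).
- ctrl.capture(name): name is "side" or "top" or "wrist"; returns a dict with "color" (400x640x3 uint8, red, green, blue), "fx", "fy", "cx", "cy" (pixels), "xyz" and "orientation" of the camera in the world; the wrist camera has in their place "hand_eye" (4x4, takes a point from camera to tool coordinates, whose origin is the TCP and whose axes are the tool frame's). Camera axes: x right, y up, looking along -z (the intrinsics and any distortion apply to the point x, -y, -z); pixel columns grow to the right and rows downward; lengths in mm; the calibration is good to about 2 mm. A picture is of the moment at which its call begins: read the wrist's pose just before it. There is no depth.
- ctrl.finish_job(): hands the job in, once; it reports no verdict.
Trained networks look in the newest picture that a camera, given by its name, has taken for a name from the list of things; names that differ only in an ending like _2 or _b are one class to them, and where a whole thing is asked for, a point or a joint stands for the part that bears it (a point fixed in the world has none). Each returns a list of dicts, best first, with "score" (0 to 1); they miss things now and then, are a little off and sometimes report something else, mostly with a low value. They report only what shows in the picture. A call takes as long as a camera call. They do not tell look-alikes from the thing itself.
- ctrl.spot_in(camera, query): "uv" ([column, row] in pixels, amid what is visible of it).
- ctrl.regions_of(camera, query): "mask" (400x640 bool, what is visible of it) and "uv" ([column, row] in pixels, amid what is visible of it).
- ctrl.place_of(camera, query): "uv" ([column, row] in pixels: a listed point, or the origin of a listed thing).
The state is a dict: "time_s": time; "joints": joint angles; "dq": joint speeds; "tau": joint torques, N m; "eef_pos": TCP position; "ee_rot": TCP orientation; "force": force on the tool from outside, world axes, zero at the start; "wrist_torque": the same for the moment, N m; "grip_width": opening from 0.0 (shut) to 1.0 (fully open).
Only numpy, scipy, OpenCV 4.12 (cv2) and the standard library are available. Lean on these libraries where they do the work, as an engineer would, in place of code of your own. Each camera call takes 0.05 s, during which the arm holds its last target.

## Working session

There is one attempt and no reset: what is moved stays moved. The work goes in short steps, Python scripts to look and compute and a tool call to move; the robot and the scene stay as the last step left them, time stands still between calls to the robot, and variables do not carry over. Pictures are saved under pics/ and viewed, and the job is handed in when it is done.

Besides the shell and the picture viewer there is one more tool, called after "Call:" as name(argument=value, ...), one argument or row to a line, values as JSON. arm_command: Moves the arm, as the interface text tells. Its arguments: {"type":"object","properties":{"plan":{"type":"array"},"squeeze":{"type":"number"}},"required":["plan"]}

```bash
ls; mkdir -p pics
python3 - <<'E'
from rig import ctrl
import cv2
s=ctrl.sense()
for k,v in s.items(): print(k,v)
for n in ["side","top","wrist"]:
    c=ctrl.capture(n); cv2.imwrite(f"pics/{n}0.png",c["color"][:,:,::-1])
    print(n,{k:v for k,v in c.items() if k!="color"})
E
```

```text
pics
time_s 0.0
joints [ 9.73613247e-01  3.13441780e-01  1.49847091e+00  2.55025838e-05
  1.33101587e+00 -2.23390752e-01]
dq [ 0.00131057 -0.00017741  0.00031828  0.00060248 -0.00019917 -0.00049142]
tau [ 9.04979024e-04 -4.12279236e+01 -2.59734339e+01 -1.06944797e-04
  4.38135306e-03 -6.75691524e-06]
eef_pos [191.54656698 488.51694038 230.72655737]
ee_rot [ 0.69459603  0.13095998  0.69498887 -0.13181922]
force [ 0.4917116   0.25469483 -0.03190522]
wrist_torque [0.02207013 0.02533551 0.03528432]
grip_width 0.996086461539524
side {'fx': 376.43747884241384, 'fy': 376.43747884241384, 'cx': 317.23408601258086, 'cy': 200.76626330098284, 'xyz': array([982.36635616, 916.3197158 , 913.93823334]), 'orientation': array([0.20802803, 0.09378199, 0.41657472, 0.87999704])}
top {'fx': 484.30985043857237, 'fy': 484.30985043857237, 'cx': 316.9505522423675, 'cy': 200.21789429614319, 'xyz': array([ 198.14497404,  -21.8512086 , 1690.5400698 ]), 'orientation': array([ 0.70842077,  0.06758921, -0.06590057, -0.69944894])}
wrist {'fx': 312.7515449646999, 'fy': 312.7515449646999, 'cx': 324.9344030149606, 'cy': 200.4519420677171, 'hand_eye': array([[-6.53794437e-04,  2.77989296e-01, -9.60583949e-01,
        -1.41609275e+02],
       [ 9.99999777e-01,  3.14133796e-04, -5.89712599e-04,
        -7.26964901e-01],
       [ 1.37818092e-04, -9.60584120e-01, -2.77989440e-01,
        -7.12872265e+01],
       [ 0.00000000e+00,  0.00000000e+00,  0.00000000e+00,
         1.00000000e+00]])}
```

View pics/side0.png

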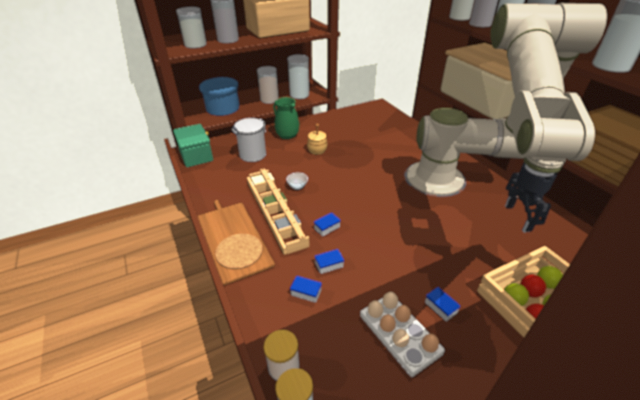

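View pics/top0.png

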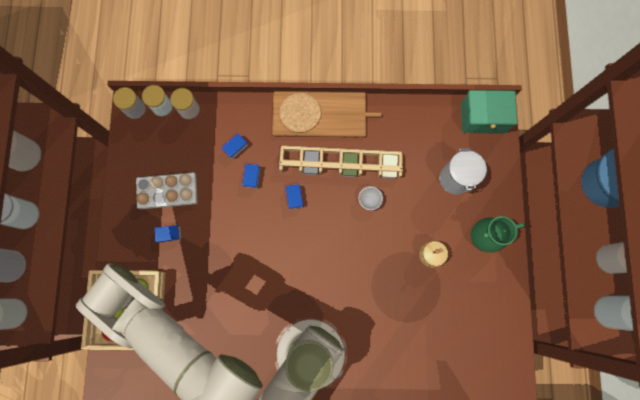

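View pics/wrist0.png

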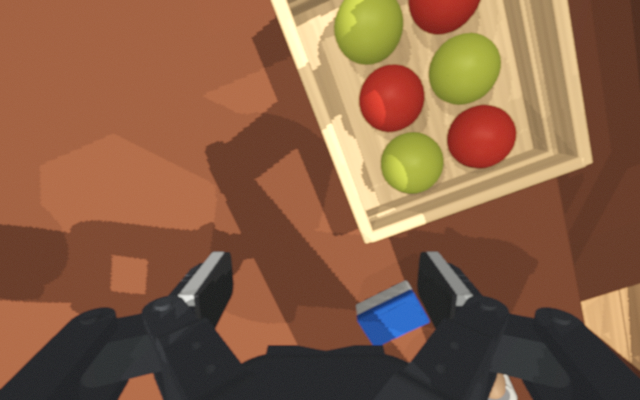

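The wide views show four blue tins. In the top view they are at (235,146), (252,176), (294,196) and (167,234). I'll measure them next, along with the rack.

```bash
cat > h.py <<'E'
import numpy as np, cv2
from scipy.spatial.transform import Rotation as R
def rot(q): return R.from_quat([q[1],q[2],q[3],q[0]]).as_matrix()
def cam(c,s=None):
    if 'xyz' in c: return np.array(c['xyz']),rot(c['orientation'])
    H=c['hand_eye'];T=rot(s['ee_rot']);return np.array(s['eef_pos'])+T@H[:3,3],T@H[:3,:3]
def ray(c,uv,z,s=None):
    o,M=cam(c,s);d=M@np.array([(uv[0]-c['cx'])/c['fx'],-(uv[1]-c['cy'])/c['fy'],-1.])
    return o+d*(z-o[2])/d[2]
def proj(c,P,s=None):
    o,M=cam(c,s);p=(np.atleast_2d(P)-o)@M
    return np.c_[c['cx']+c['fx']*p[:,0]/-p[:,2],c['cy']-c['fy']*p[:,1]/-p[:,2]]
E
python3 - <<'E'
from rig import ctrl
from h import *
np.set_printoptions(precision=1,suppress=True)
for n in ["top","side"]:
    c=ctrl.capture(n); img=c["color"][:,:,::-1]
    for r in ctrl.regions_of(n,"blue_tin"):
        p=ray(c,r["uv"],30); print(n,"tin",r["score"],r["uv"],p,np.hypot(*p[:2]))
    for q in ["blue_tin","glass_bowl","rack","gap_3","rail_1","rail_2","rail_3","rail_rest","egg_holder","grey_tin","green_tin","cream_tin","honey_pot"]:
        z=47 if 'rail' in q else 0
        for r in ctrl.place_of(n,q)[:4]: print(n,q,round(r["score"],2),np.array(r["uv"]),ray(c,r["uv"],z))
    if n=="top":
        cr=cv2.resize(img[80:260,140:420],None,fx=2.8,fy=2.8,interpolation=cv2.INTER_CUBIC); cv2.imwrite("pics/crop1.png",cr)
    else:
        cr=cv2.resize(img[150:330,230:470],None,fx=3.2,fy=3.2,interpolation=cv2.INTER_CUBIC); cv2.imwrite("pics/crop2.png",cr)
E
```

```text
top tin 0.87 [230.7, 145.7] [710.  294.5  30. ] 768.6855583671795
top tin 0.74 [291.9, 195.5] [531.6  72.   30. ] 536.4073833175372
top tin 0.73 [166.1, 231.5] [399.4 503.1  30. ] 642.3834528886723
top tin 0.71 [255.2, 176.3] [598.9 202.9  30. ] 632.3812715124527
top tin 0.45 [372.2, 168.0] [ 634.3 -209.6   30. ] 668.029269143777
top blue_tin 0.84 [232.1 145.6] [719.7 295.1   0. ]
top blue_tin 0.65 [252.6 174.3] [613.4 216.6   0. ]
top blue_tin 0.56 [171.7 233.2] [397.3 492.5   0. ]
top blue_tin 0.23 [330.7 178.4] [601.8 -64.    0. ]
top glass_bowl 0.57 [373.6 199.6] [ 526.4 -217.     0. ]
top glass_bowl 0.4 [330.  179.5] [597.8 -61.5   0. ]
top rack 0.87 [339.7 174.9] [615.2 -96.2   0. ]
top gap_3 0.95 [330.4 177.5] [605.1 -62.9   0. ]
top rail_1 0.64 [308.  160.1] [655.6  17.4  47. ]
top rail_1 0.5 [328.4 164.6] [640.2 -54.4  47. ]
top rail_1 0.4 [289.8 162.5] [646.1  81.1  47. ]
top rail_1 0.17 [455.3 178.3] [ 596.4 -496.9   47. ]
top rail_2 0.64 [308.  160.1] [655.6  17.4  47. ]
top rail_2 0.5 [328.4 164.6] [640.2 -54.4  47. ]
top rail_2 0.4 [289.8 162.5] [646.1  81.1  47. ]
top 
[... 1635 characters left out ...]
ide rail_2 0.6 [289.4 218.2] [647.7  10.2  47. ]
side rail_2 0.59 [284.5 206.1] [638.1 -57.   47. ]
side rail_3 0.69 [299.2 230.3] [642.3  80.   47. ]
side rail_3 0.6 [289.4 218.2] [647.7  10.2  47. ]
side rail_3 0.59 [284.5 206.1] [638.1 -57.   47. ]
side rail_rest 0.51 [273.  183.2] [ 625.1 -203.4   47. ]
side egg_holder 0.92 [399.3 335.7] [551.9 522.    0. ]
side grey_tin 0.65 [291.9 227.9] [641.7  11.9  -0. ]
side green_tin 0.63 [273.9 205.7] [ 654.1 -130.     0. ]
side cream_tin 0.45 [263.4 184.5] [ 643.6 -273.5    0. ]
side cream_tin 0.37 [270.9 184.1] [ 615.6 -262.3    0. ]
side honey_pot 0.85 [315.8 152.9] [ 350.1 -390.2    0. ]
side honey_pot 0.3 [298.8 187.4] [ 523.9 -190.9    0. ]
```

View pics/crop1.png

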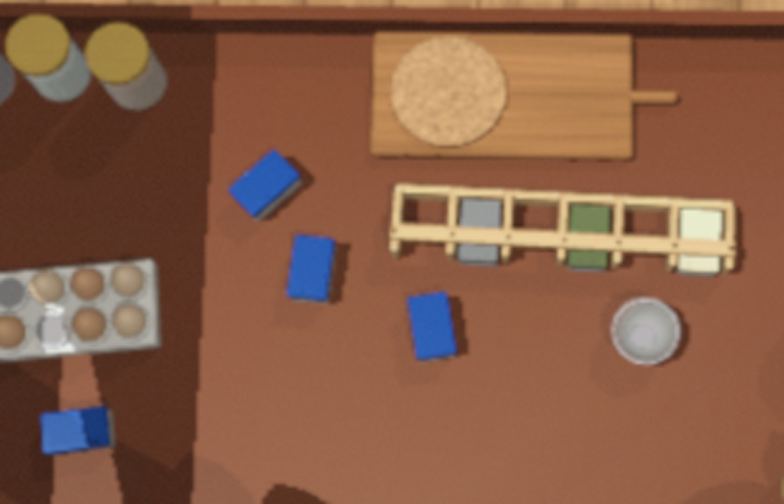

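View pics/crop2.png

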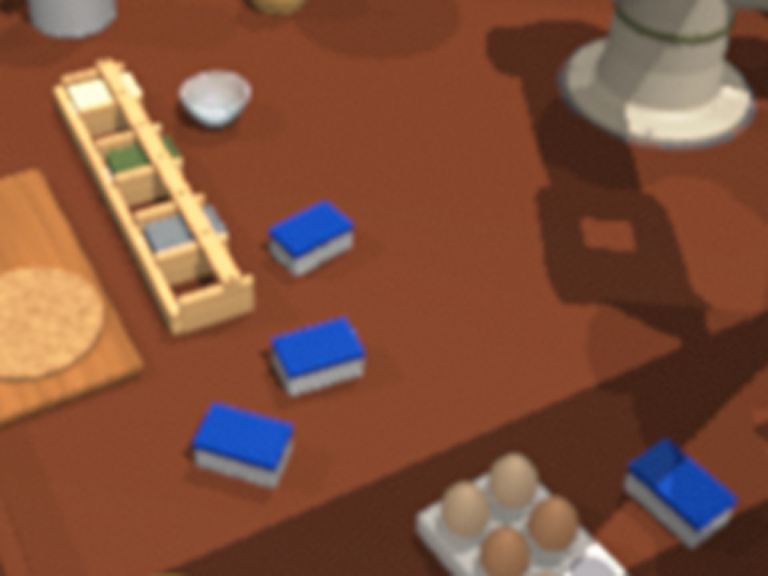

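The nearest blue tin is at top (294,196), crop (432,326). It's about 533 mm from the base, and the other three are at 632, 642 and 769 mm. It also stands left of gap 3's line and about 80–105 mm before the dividers, so this is the one meant. The bowl is on the other side, as described. Next I'll fit the rack and tin poses from both cameras.

Run:
```python
from rig import ctrl
from h import *
from scipy.optimize import least_squares
np.set_printoptions(precision=2,suppress=True)
T=ctrl.capture("top");S=ctrl.capture("side")
t=lambda u,v:(140+(u+.5)/2.8-.5,80+(v+.5)/2.8-.5)
s=lambda u,v:(230+(u+.5)/3.2-.5,150+(v+.5)/3.2-.5)
def W(p,P): 
    c,n=np.cos(p[2]),np.sin(p[2]);P=np.array(P,float)
    return np.c_[p[0]+c*P[:,0]-n*P[:,1],p[1]+n*P[:,0]+c*P[:,1],P[:,2]]
rk=[([14,214,52],T,t(391,243)),([32,214,52],T,t(391,226)),([14,-214,52],T,t(736,257)),([32,-214,52],T,t(736,241)),
([90,214,32],T,t(396,184)),([90,-214,32],T,t(735,202)),
([14,214,52],S,s(250,279)),([90,214,32],S,s(172,320)),([90,-214,32],S,s(55,90))]
tn=[([40,25,36],T,t(408,297)),([40,-25,36],T,t(447,291)),([-40,25,36],T,t(418,359)),([-40,-25,36],T,t(458,354)),
([40,25,36],S,s(272,234)),([40,-25,36],S,s(320,204)),([-40,-25,36],S,s(354,229)),([-40,25,36],S,s(302,259))]
for nm,L,x0 in(("rack",rk,[615,-90,0]),("tin",tn,[530,72,0.1])):
  for sel in ("T","S","TS"):
    LL=[l for l in L if ("T" in sel and l[1] is T) or ("S" in sel and l[1] is S)]
    f=lambda p:np.concatenate([(proj(c,W(p,[P]))[0]-uv) for P,c,uv in LL])
    r=least_squares(f,x0,x_scale=[10,10,.1]);print(nm,sel,r.x,"rms px",np.sqrt(np.mean(r.fun**2)))
  print(r.fun.reshape(-1,2).tolist() if 0 else r.fun.round(1))
  if nm=="rack":rp=r.x
  else:
    c,n=np.cos(rp[2]),np.sin(rp[2]);d=r.x[:2]-rp[:2];print("tin in rack",c*d[0]+n*d[1],-n*d[0]+c*d[1],r.x[2]-rp[2])
print(W(rp,[[0,35,0],[23,210,52],[23,35,52]]))
print("toolR",rot(ctrl.sense()["ee_rot"]))
```

```text
rack T [612.03 -97.26  -0.03] rms px 0.507398031608926
rack S [616.08 -87.55  -0.03] rms px 0.8473700233697141
rack TS [612.88 -95.31  -0.04] rms px 1.0070053976651638
[-0.3 -1.2  0.1 -0.1 -0.9 -0.5 -0.8  0.2 -0.3  0.6 -1.2 -0.2 -1.6 -1.1
  1.2 -2.5  0.3 -1.3]
tin T [529.42  63.55   0.18] rms px 0.1675026099499837
tin S [535.24  74.16  -1.47] rms px 2.883519270274739
tin TS [531.23  66.68  -0.35] rms px 7.000523920842947
[  5.4  -3.4   4.8   3.6  -6.5  -4.5  -7.3   2.2   1.7   3.2 -14.9   2.9
  -2.9  -6.8  15.6  -6.6]
tin in rack -87.32872908505854 159.00479287991638 -0.3111067949699212
[[614.12 -60.34   0.  ]
 [643.29 113.74  52.  ]
 [637.11 -61.15  52.  ]]
toolR [[-0.    0.37  0.93]
 [-0.    0.93 -0.37]
 [-1.   -0.   -0.  ]]
```

```bash
cat > go.py <<'E'
import sys
from rig import ctrl
from h import *
def rel(x,y,z):
    s=ctrl.sense();M=rot(s['ee_rot']);d=M.T@(np.array([x,y,z])-s['eef_pos'])
    print("t",s['time_s'],"pos",s['eef_pos'].round(1),"F",s['force'].round(1),"zyaw",round(float(np.arctan2(M[1,2],M[0,2])),4),"grip",round(s['grip_width'],2),"down",M[:,0].round(4));print("tool shift mm",d.round(1),"norm",round(float(np.linalg.norm(d)),1))
if __name__=="__main__": rel(*map(float,sys.argv[1:4]))
E
python3 go.py 530 60 230
```

```text
t 1.75 pos [191.7 488.7 231.3] F [-0.3 -0.3 -0.2] zyaw -0.3738 grip 1.0 down [-0. -0. -1.]
tool shift mm [   1.3 -275.6  471.5] norm 546.1
```

Call:
arm_command(
  plan=[
    [0,-0.0276,0.047,0,0],
    [0,-0.0276,0.047,0,0],
    [0,-0.0276,0.047,0,0],
    [0,-0.0276,0.047,0,0],
    [0,-0.0276,0.047,0,0],
    [0,-0.0276,0.047,0,0],
    [0,-0.0276,0.047,0,0],
    [0,-0.0276,0.047,0,0],
    [0,-0.0276,0.047,0,0],
    [0,-0.0276,0.047,0,0],
    [0,0,0,-0.17,0],
    [0,0,0,-0.17,0],
  ],
  squeeze=20,
)

```text
time_s: 3.25
eef_pos: [528.7, 59.5, 231.0]
ee_rot: [0.707, 0.01, 0.707, -0.01]
force: [-0.5, 0.4, 0.2]
grip_width: -0.001
```

```bash
python3 - <<'E'
from rig import ctrl
from h import *
import pickle
s=ctrl.sense();c=ctrl.capture("wrist");pickle.dump((s,c),open("w1.pkl","wb"))
cv2.imwrite("pics/w1.png",c["color"][:,:,::-1])
for q in ["blue_tin","glass_bowl","gap_3"]:
    for r in ctrl.place_of("wrist",q)[:3]: print(q,round(r["score"],2),np.array(r["uv"]),ray(c,r["uv"],0,s).round(1))
E
python3 go.py 530 60 230
```

```text
blue_tin 0.89 [327.5 173.7] [531.4  62.3   0. ]
blue_tin 0.8 [491.5 302.2] [716.8 282.    0. ]
blue_tin 0.66 [451.5 228.8] [607.4 218.3   0. ]
glass_bowl 0.76 [108.5 172.6] [ 522.2 -202.2    0. ]
t 3.45 pos [528.5  60.2 231.3] F [-0.1  0.1 -0.2] zyaw -0.0373 grip 0.0 down [ 1.e-04 -0.e+00 -1.e+00]
tool shift mm [ 1.3 -0.2  1.5] norm 2.0
```

View pics/w1.png

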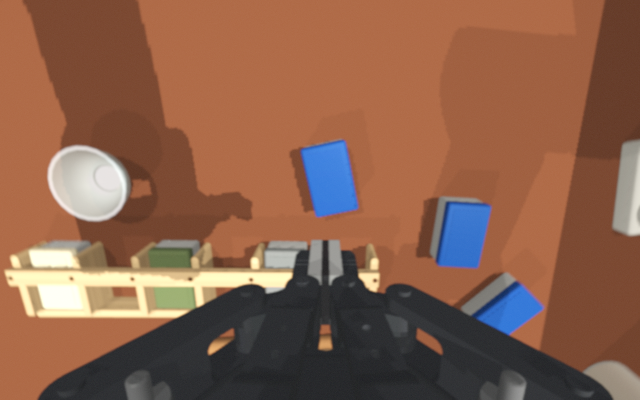

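The wrist view is upside down (top edge toward the robot). The meant tin is at (330,178), the bowl at (90,183), and the rail runs from (8,276) to (379,276). I'll enlarge it to pick corners.

Run:
```python
import cv2
i=cv2.imread("pics/w1.png")
cv2.imwrite("pics/w1a.png",cv2.resize(i[230:330,0:200],None,fx=4,fy=4,interpolation=cv2.INTER_CUBIC))
cv2.imwrite("pics/w1b.png",cv2.resize(i[130:330,240:400],None,fx=4,fy=4,interpolation=cv2.INTER_CUBIC)[:600*4//3])
cv2.imwrite("pics/w1b.png",cv2.resize(i[130:280,240:400],None,fx=4,fy=4,interpolation=cv2.INTER_CUBIC))
```

```text
(no output)
```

View pics/w1a.png

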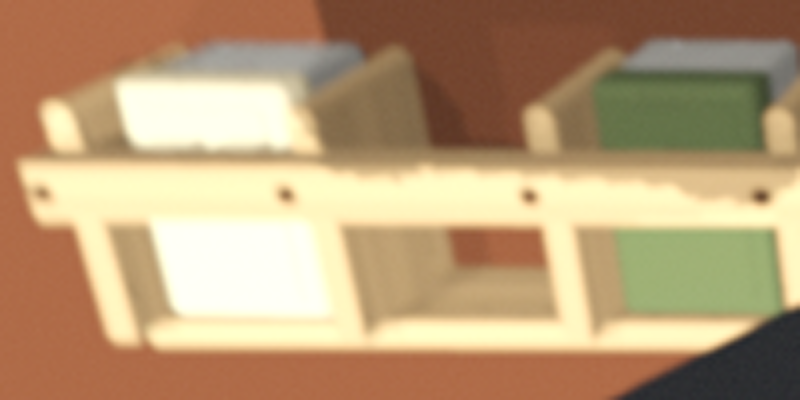

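View pics/w1b.png

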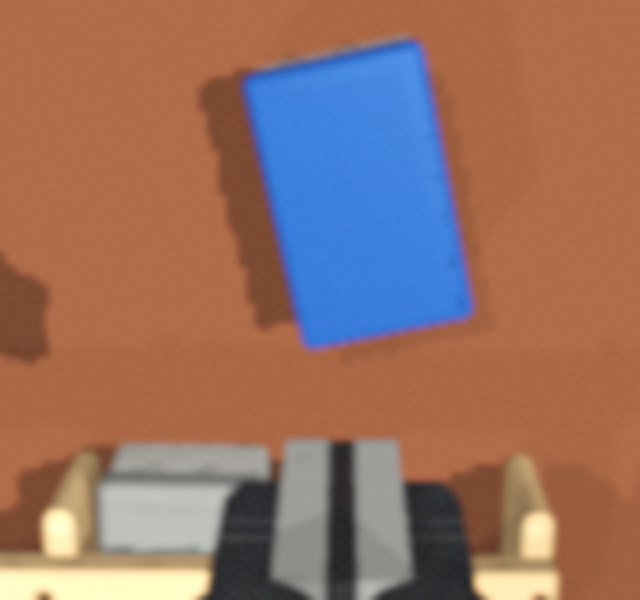

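Run:
```python
from h import *
import pickle
from scipy.optimize import least_squares
np.set_printoptions(precision=3,suppress=True)
s,c=pickle.load(open("w1.pkl","rb"))
a=lambda u,v:((u+.5)/4-.5,230+(v+.5)/4-.5)
b=lambda u,v:(240+(u+.5)/4-.5,130+(v+.5)/4-.5)
def W(p,P): 
    k,n=np.cos(p[2]),np.sin(p[2]);P=np.array(P,float)
    return np.c_[p[0]+k*P[:,0]-n*P[:,1],p[1]+n*P[:,0]+k*P[:,1],P[:,2]]
rk=[([23,-210,52],a(41,193)),([23,-140,52],a(286,194)),([23,-70,52],a(529,196)),([23,0,52],a(762,196)),([23,140,52],b(43,599)),
([14,-214,52],a(20,163)),([32,-214,52],a(38,224)),([14,214,52],b(557,573))]
tn=[([40,25,36],b(474,316)),([40,-25,36],b(310,348)),([-40,25,36],b(418,42)),([-40,-25,36],b(246,80))]
out=[]
for L,x0 in((rk,[615,-95,0]),(tn,[530,65,.18])):
    f=lambda p:np.concatenate([proj(c,W(p,[P]),s)[0]-uv for P,uv in L])
    r=least_squares(f,x0,x_scale=[10,10,.1]);print(r.x,r.fun.round(1));out.append(r.x)
rp=out[0];k,n=np.cos(rp[2]),np.sin(rp[2]);d=out[1][:2]-rp[:2];print("tin in rack",k*d[0]+n*d[1],-n*d[0]+k*d[1],out[1][2]-rp[2])
print(W(rp,[[0,35,0],[23,214,52],[23,200,52],[23,35,52]]))
```

```text
[ 617.12  -105.439   -0.025] [-7.8  2.7 -8.4  2.2 -8.4  1.4 -5.8  1.1 55.5 -0.2 -8.4  3.2 -8.3  1.9
 -8.4 -1.1]
[531.314  65.079   0.186] [ 1.2  0.5 -1.   1.5  1.3 -1.2 -1.5 -0.5]
tin in rack -89.96386921406248 168.36130188601626 0.210885539349072
[[617.979 -70.449   0.   ]
 [645.363 107.932  52.   ]
 [645.02   93.937  52.   ]
 [640.972 -71.014  52.   ]]
```

Run:
```python
from h import *
import pickle
from scipy.optimize import least_squares
np.set_printoptions(precision=3,suppress=True)
s,c=pickle.load(open("w1.pkl","rb"))
a=lambda u,v:((u+.5)/4-.5,230+(v+.5)/4-.5)
b=lambda u,v:(240+(u+.5)/4-.5,130+(v+.5)/4-.5)
def W(p,P): 
    k,n=np.cos(p[2]),np.sin(p[2]);P=np.array(P,float)
    return np.c_[p[0]+k*P[:,0]-n*P[:,1],p[1]+n*P[:,0]+k*P[:,1],P[:,2]]
rk=[([23,-210,52],a(41,193)),([23,-140,52],a(286,194)),([23,-70,52],a(529,196)),([23,0,52],a(762,196)),([23,70,52],b(43,599)),
([14,-214,52],a(20,163)),([32,-214,52],a(38,224)),([14,214,52],b(557,573))]
tn=[([40,25,36],b(474,316)),([40,-25,36],b(310,348)),([-40,25,36],b(418,42)),([-40,-25,36],b(246,80))]
out=[]
for L,x0 in((rk,[615,-95,0]),(tn,[530,65,.18])):
    f=lambda p:np.concatenate([proj(c,W(p,[P]),s)[0]-uv for P,uv in L])
    r=least_squares(f,x0,x_scale=[10,10,.1]);print(r.x,r.fun.round(1));out.append(r.x)
rp=out[0];k,n=np.cos(rp[2]),np.sin(rp[2]);d=out[1][:2]-rp[:2];print("tin in rack",k*d[0]+n*d[1],-n*d[0]+k*d[1],out[1][2]-rp[2])
print(W(rp,[[0,35,0],[23,214,52],[23,205,52],[23,35,52]]))
```

```text
[616.353 -96.006  -0.034] [-0.6  0.3 -0.9  0.3 -0.6  0.   2.   0.3  2.7 -0.2 -1.1  0.8 -1.2 -0.5
 -0.3 -0.2]
[531.314  65.079   0.186] [ 1.2  0.5 -1.   1.5  1.3 -1.2 -1.5 -0.5]
tin in rack -90.50703516720941 158.0770806459208 0.2206143165727953
[[617.552 -61.027   0.   ]
 [646.67  117.08   52.   ]
 [646.362 108.086  52.   ]
 [640.538 -61.815  52.   ]]
```

Wrist fit of the rack: origin (616,-96), yaw -0.034. The top camera gave (612,-97), yaw -0.03, so they agree within about 4 mm. That puts the gap 3 mouth at about (616,-61). The tin is at (531,65), yaw 0.19, which matches the described zone (90 mm before the dividers, 123 mm left of the line). Now I'll go above the rail's left end.

```bash
python3 go.py 644.5 110 75
```

```text
t 3.45 pos [528.5  60.2 231.3] F [-0.1  0.1 -0.2] zyaw -0.0373 grip 0.0 down [ 1.e-04 -0.e+00 -1.e+00]
tool shift mm [156.3  54.1 114.1] norm 200.9
```

Call:
arm_command(
  plan=[
    [0.0,0.027,0.051,0,0],
    [0.0,0.027,0.051,0,0],
    [0.05,0,0.012,0,0],
    [0.05,0,0,0,0],
    [0.04,0,0,0,0],
    [0.016,0,0,0,0],
    [0,0,0,0,0],
  ],
)

```text
time_s: 4.32
eef_pos: [644.3, 110.4, 75.4]
ee_rot: [0.707, 0.012, 0.707, -0.012]
force: [-0.2, -0.1, 0.9]
grip_width: -0.003
```

```bash
python3 go.py 644.5 110 52
python3 - <<'E'
from rig import ctrl
from h import *
s=ctrl.sense();c=ctrl.capture("wrist");i=c["color"][:,:,::-1].copy()
cv2.imwrite("pics/w2.png",i)
c=ctrl.capture("side");i=c["color"][:,:,::-1]
cv2.imwrite("pics/s2.png",cv2.resize(i[130:280,220:380],None,fx=4,fy=4,interpolation=cv2.INTER_CUBIC))
E
```

```text
t 4.325 pos [644.3 110.4  75.4] F [-0.2 -0.1  0.9] zyaw -0.0349 grip -0.0 down [-4.e-04 -1.e-04 -1.e+00]
tool shift mm [23.4 -0.3  0.2] norm 23.4
```

View pics/w2.png

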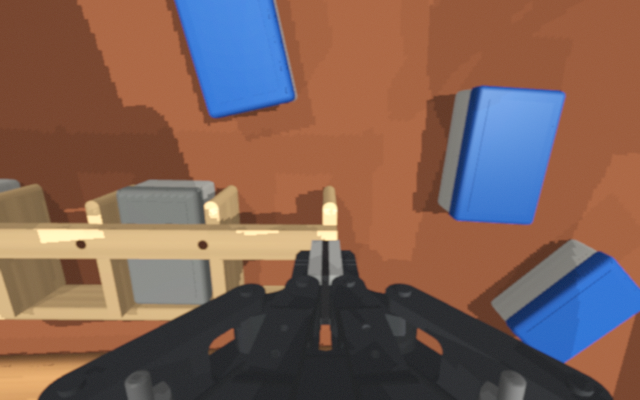

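View pics/s2.png

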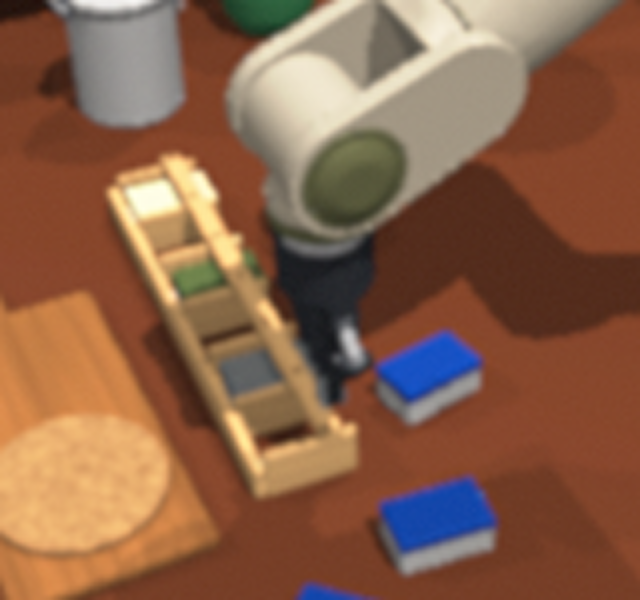

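The finger is centred at column 325, just inside the rail end (column 338) and above the rail band (rows 225–258). I'll descend gently.

Call:
arm_command(
  plan=[
    [0.012,0,0,0,0],
    [0.007,0,0,0,0],
    [0.0,0,0,0,0],
  ],
)

```text
time_s: 4.8
eef_pos: [643.9, 110.3, 55.6]
ee_rot: [0.707, 0.012, 0.707, -0.012]
force: [0.1, 0.2, 0.8]
grip_width: 0.001
```

Call:
arm_command(
  plan=[
    [0.003,0,0,0,0],
    [0.0,0,0,0,0],
  ],
)

```text
time_s: 5.05
eef_pos: [644.2, 110.3, 53.2]
ee_rot: [0.707, 0.012, 0.707, -0.012]
force: [-0.8, 0.8, -0.3]
grip_width: 0.002
```

Call:
arm_command(
  plan=[
    [0.001,0,0,0,0],
    [0.0,0,0,0,0],
  ],
)

```text
time_s: 5.3
eef_pos: [644.3, 110.3, 52.3]
ee_rot: [0.707, 0.012, 0.707, -0.012]
force: [0.2, 0.4, 0.3]
grip_width: 0.003
```

Call:
arm_command(
  plan=[
    [0.001,0,0,0,0],
    [0.0,0,0,0,0],
  ],
)

```text
time_s: 5.55
eef_pos: [644.4, 110.3, 52.1]
ee_rot: [0.707, 0.012, 0.707, -0.012]
force: [-2.4, -0.1, 5.9]
grip_width: -0.001
```

Call:
arm_command(
  plan=[
    [0.001,0,0,0,0],
    [0.0,0,0,0,0],
  ],
)

```text
time_s: 5.8
eef_pos: [644.4, 110.3, 52.1]
ee_rot: [0.707, 0.012, 0.707, -0.012]
force: [-6.3, -0.9, 12.2]
grip_width: -0.002
```

Contact at z=52.1, which matches the rail top at 52. Now I'll slide right along the rail.

Call:
arm_command(
  plan=[
    [0,-0.005,0,0,0],
    [0,-0.008,0,0,0],
    [0,-0.008,0,0,0],
    [0,-0.008,0,0,0],
    [0,-0.008,0,0,0],
  ],
)

```text
time_s: 6.42
eef_pos: [644.1, 74.3, 52.1]
ee_rot: [0.708, 0.013, 0.706, -0.011]
force: [0.5, 5.7, 8.5]
grip_width: 0.004
```

```bash
python3 go.py 640.5 -61 52
```

```text
t 6.425 pos [644.1  74.3  52.1] F [0.5 5.7 8.5] zyaw -0.0336 grip 0.0 down [ 0.0038  0.0018 -1.    ]
tool shift mm [  -0.2 -135.4    1. ] norm 135.4
```

Call:
arm_command(
  plan=[
    [0,-0.01,0,0,0],
    [0,-0.01,0,0,0],
    [0,-0.01,0,0,0],
    [0,-0.01,0,0,0],
  ],
)

```text
time_s: 6.92
eef_pos: [642.7, 34.3, 52.1]
ee_rot: [0.708, 0.012, 0.706, -0.011]
force: [-0.5, 6.4, 9.3]
grip_width: 0.001
```

Call:
arm_command(
  plan=[
    [0.0,-0.01,0,0,0],
    [0,-0.01,0,0,0],
    [0,-0.01,0,0,0],
    [0,-0.01,0,0,0],
  ],
)

```text
time_s: 7.42
eef_pos: [641.4, -5.7, 52.1]
ee_rot: [0.708, 0.012, 0.706, -0.011]
force: [0.3, 5.6, 9.6]
grip_width: -0.001
```

```bash
python3 go.py 640.5 -61 52
```

```text
t 7.425 pos [641.4  -5.7  52.1] F [0.3 5.6 9.6] zyaw -0.0335 grip -0.0 down [ 0.0036  0.0015 -1.    ]
tool shift mm [ -0.  -55.3   1. ] norm 55.3
```

Call:
arm_command(
  plan=[
    [0,-0.01,0,0,0],
    [0,-0.01,0,0,0],
    [0,-0.01,0,0,0],
    [0,-0.01,0,0,0],
    [0,-0.01,0,0,0],
    [0,-0.005,0,0,0],
    [0,0,0,0,0],
    [0,0,0,0,0],
    [0,0,0,0,0],
    [0,0,0,0,0],
  ],
)

```text
time_s: 8.68
eef_pos: [639.5, -61.3, 52.1]
ee_rot: [0.708, 0.012, 0.706, -0.012]
force: [-0.0, 2.9, 9.5]
grip_width: -0.002
```

```bash
python3 go.py 640.5 -61 52;  python3 - <<'E'
from rig import ctrl
from h import *
c=ctrl.capture("wrist");cv2.imwrite("pics/w3.png",c["color"][:,:,::-1])
c=ctrl.capture("top");cv2.imwrite("pics/t3.png",cv2.resize(c["color"][120:240,220:420,::-1],None,fx=4,fy=4,interpolation=cv2.INTER_CUBIC))
E
```

```text
t 8.675 pos [639.5 -61.3  52.1] F [-0.   2.9  9.5] zyaw -0.0337 grip -0.0 down [ 3.4e-03 -1.0e-04 -1.0e+00]
tool shift mm [0.1 0.3 1. ] norm 1.0
```

View pics/w3.png

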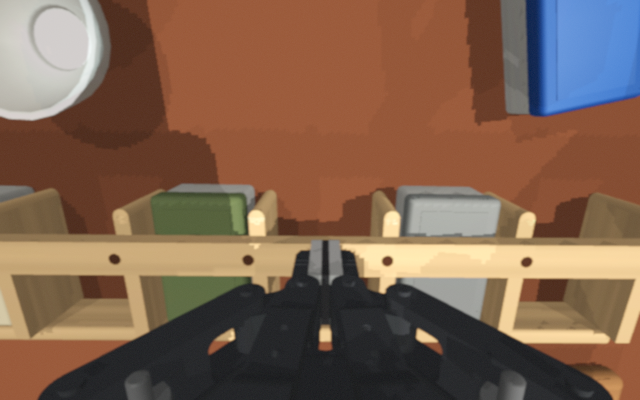

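View pics/t3.png

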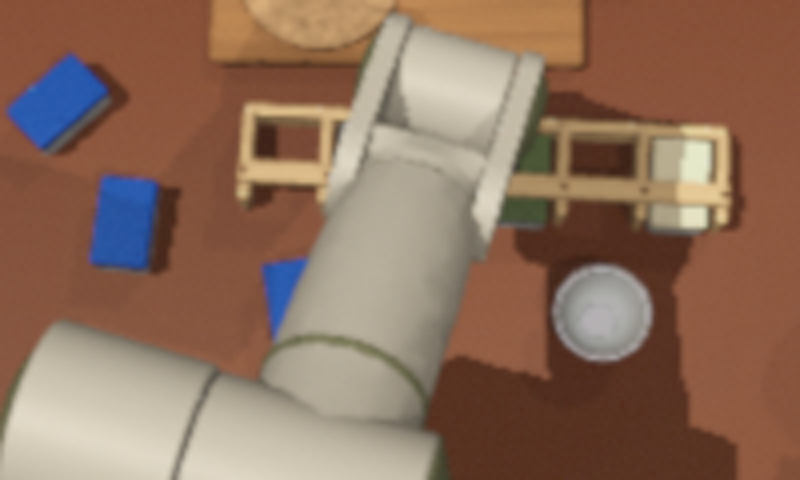

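The finger is stopped over gap 3, midway between the divider ends (columns 257 and 391, tip at 325). The filled gap 2 (grey) is on one side and gap 4 (green) on the other. Contact has held. Now I'll lift off.

Call:
arm_command(
  plan=[
    [-0.01,0,0,0,0],
    [-0.03,0,0,0,0],
    [-0.03,0,0,0,0],
    [0,0,0,0,0.5],
  ],
)

```text
time_s: 9.28
eef_pos: [639.5, -62.0, 123.0]
ee_rot: [0.709, 0.012, 0.705, -0.012]
force: [0.1, 0.7, -0.7]
grip_width: 0.2
```

```bash
python3 go.py 531 128 120; python3 -c "
from rig import ctrl;print(ctrl.sense()['joints'].round(2))"
```

```text
t 9.275 pos [639.5 -62.  123. ] F [ 0.1  0.7 -0.7] zyaw -0.0338 grip 0.2 down [ 0.0045 -0.0014 -1.    ]
tool shift mm [   2.3  186.2 -114.8] norm 218.8
[-0.28  0.66  1.25 -0.    1.23 -1.82]
```

Call:
arm_command(
  plan=[
    [0,0.0466,-0.0287,0,0.5],
    [0,0.0466,-0.0287,0,0.5],
    [0,0.0466,-0.0287,0,0.5],
    [0,0.0466,-0.0287,0,0.5],
    [0,0,0,0.175,0.5],
    [0,0,0,0.175,0.5],
    [0,0,0,0.175,0.5],
    [0,0,0,0.175,0.5],
    [0,0,0,0.175,0.5],
    [0,0,0,0.175,0.5],
    [0,0,0,0.175,0.5],
    [0,0,0,0.175,0.5],
  ],
)

```text
time_s: 10.78
eef_pos: [529.5, 128.5, 119.5]
ee_rot: [0.531, 0.466, 0.532, -0.467]
force: [0.3, 0.2, 0.1]
grip_width: 0.502
```

```bash
python3 go.py 531 128 14
python3 - <<'E'
from rig import ctrl
from h import *
c=ctrl.capture("wrist");cv2.imwrite("pics/w4.png",c["color"][:,:,::-1])
E
```

```text
t 10.775 pos [529.5 128.5 119.5] F [0.3 0.2 0.1] zyaw -1.4396 grip 0.5 down [-1.5e-03 -1.0e-04 -1.0e+00]
tool shift mm [105.5   1.5   0.7] norm 105.5
```

View pics/w4.png

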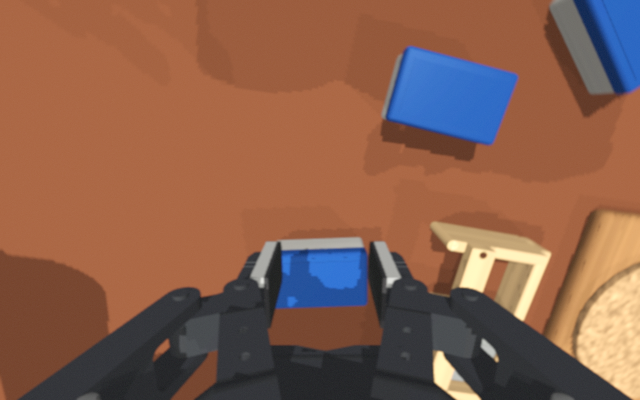

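The tin is framed between the fingers (columns 280–368, its left side at row 245), with its long side nearly parallel to the jaws. I'll turn parallel to the rack and descend beside it.

Call:
arm_command(
  plan=[
    [0,0.0015,0,0.165,0.5],
    [0.05,0,0,0,0.5],
    [0.04,0,0,0,0.5],
    [0.016,0,0,0,0.5],
    [0,0,0,0,0.5],
  ],
)

```text
time_s: 11.45
eef_pos: [531.3, 128.7, 14.0]
ee_rot: [-0.493, -0.506, -0.494, 0.507]
force: [-0.7, -0.3, 0.9]
grip_width: 0.497
```

```bash
python3 go.py 531 98 14
python3 - <<'E'
from rig import ctrl
from h import *
c=ctrl.capture("side");cv2.imwrite("pics/s4.png",cv2.resize(c["color"][140:290,230:430,::-1],None,fx=4,fy=4,interpolation=cv2.INTER_CUBIC))
E
```

```text
t 11.45 pos [531.3 128.7  14. ] F [-0.7 -0.3  0.9] zyaw -1.5978 grip 0.5 down [-1.3e-03 -1.0e-04 -1.0e+00]
tool shift mm [-0.   0.6 30.7] norm 30.7
```

View pics/s4.png

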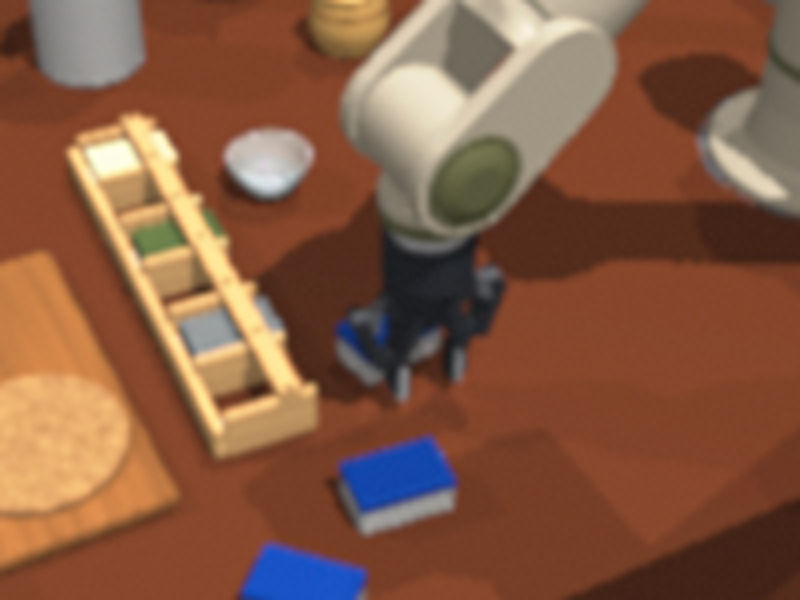

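The two fingers stand beside the tin's left side, clear of the look-alike at crop (400,485). Now I'll push it right.

Call:
arm_command(
  plan=[
    [0,0,0.012,0.005,0.5],
    [0,0,0.012,0,0.5],
    [0,0,0.012,0,0.5],
    [0,0,0.012,0,0.5],
    [0,0,0.012,0,0.5],
  ],
)

```text
time_s: 12.12
eef_pos: [529.6, 68.0, 14.5]
ee_rot: [0.492, 0.508, 0.492, -0.508]
force: [0.3, 2.3, 1.6]
grip_width: 0.497
```

```bash
python3 go.py 528 -21 14
python3 - <<'E'
from rig import ctrl
from h import *
c=ctrl.capture("wrist");cv2.imwrite("pics/w5.png",c["color"][:,:,::-1])
E
```

```text
t 12.125 pos [529.6  68.   14.5] F [0.3 2.3 1.6] zyaw -1.6041 grip 0.5 down [ 2.e-04  2.e-04 -1.e+00]
tool shift mm [ 0.5  1.4 89. ] norm 89.0
```

View pics/w5.png

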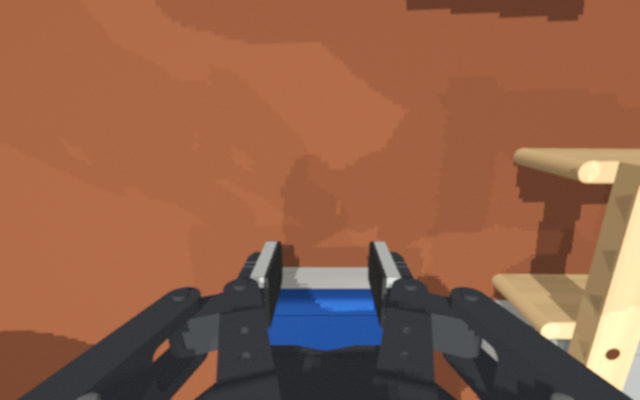

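The tin's side is now flush with the fingers (its edge is level at row 268) and the push force is about 2 N. I'll continue.

Call:
arm_command(
  plan=[
    [0,0,0.012,0,0.5],
    [0,0,0.012,0,0.5],
    [0,0,0.012,0,0.5],
    [0,0,0.012,0,0.5],
    [0,0,0.012,0,0.5],
    [0,0,0.012,0,0.5],
    [0,0,0.008,0,0.5],
    [0,0,0.004,0,0.5],
    [0,0,0,0,0.5],
  ],
)

```text
time_s: 13.3
eef_pos: [526.7, -15.5, 14.2]
ee_rot: [-0.492, -0.508, -0.492, 0.508]
force: [-0.5, 0.7, -0.5]
grip_width: 0.498
```

Call:
arm_command(
  plan=[
    [0,0,-0.02,0,0.5],
    [0,0,-0.015,0,0.5],
    [-0.04,0,0,0,0.5],
    [-0.05,0,0,0,0.5],
    [-0.04,0,0,-0.175,0.35],
    [0,0,0,-0.175,0.35],
    [0,0,0,-0.175,0.35],
    [0,0,0,-0.175,0.35],
    [0,0,0,-0.175,0.35],
    [0,0,0,-0.175,0.35],
    [0,0,0,-0.175,0.35],
    [0,0,0,-0.175,0.35],
  ],
)

```text
time_s: 14.8
eef_pos: [527.8, 20.2, 144.2]
ee_rot: [0.704, 0.07, 0.704, -0.07]
force: [0.7, 0.1, 0.2]
grip_width: 0.348
```

```bash
python3 go.py 460 -55 120
python3 - <<'E'
from rig import ctrl
from h import *
import pickle
s=ctrl.sense();c=ctrl.capture("wrist");cv2.imwrite("pics/w6.png",c["color"][:,:,::-1]);pickle.dump((s,c),open("w6.pkl","wb"))
c=ctrl.capture("top");cv2.imwrite("pics/t6.png",cv2.resize(c["color"][130:250,220:420,::-1],None,fx=4,fy=4,interpolation=cv2.INTER_CUBIC))
E
```

```text
t 14.8 pos [527.8  20.2 144.2] F [0.7 0.1 0.2] zyaw -0.1974 grip 0.35 down [-3.e-04 -2.e-04 -1.e+00]
tool shift mm [ 24.2 -87.  -51.8] norm 104.1
```

View pics/w6.png

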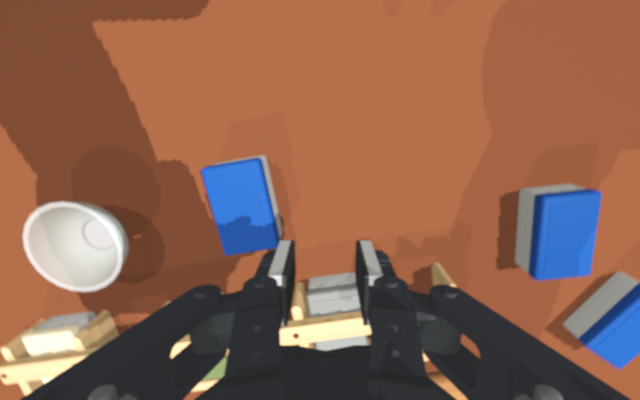

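View pics/t6.png

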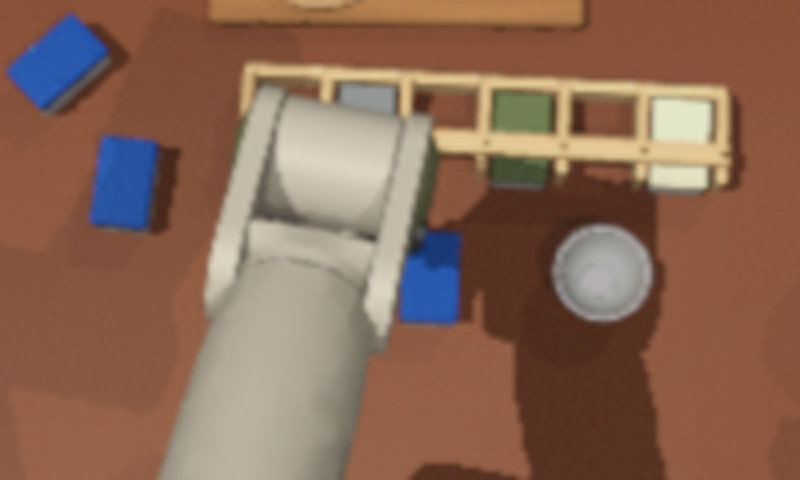

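The tin now stands near gap 3's line (wrist about (241,205), top crop (431,280)), roughly parallel to the rack. I'll measure it.

Run:
```python
from h import *
import pickle
from scipy.optimize import least_squares
np.set_printoptions(precision=3,suppress=True)
s,c=pickle.load(open("w6.pkl","rb"))
i=c["color"][:,:,::-1].copy();hsv=cv2.cvtColor(i,cv2.COLOR_BGR2HSV)
m=cv2.inRange(hsv,(105,120,40),(125,255,255));m[:,290:]=0;m[:,:180]=0
ct=max(cv2.findContours(m,0,2)[0],key=cv2.contourArea)
ap=cv2.approxPolyDP(ct,6,True)[:,0];print(ap)
cv2.imwrite("pics/w6a.png",cv2.resize(i[140:270,180:300],None,fx=5,fy=4.5))
pts=np.array([ray(c,p,36,s)[:2] for p in ct[:,0]]).astype(np.float32)
print(cv2.minAreaRect(pts))
```

```text
[[259 159]
 [202 170]
 [226 254]
 [277 244]]
((521.83154296875, -50.23096466064453), (49.85282516479492, 78.39895629882812), 88.41563415527344)
```

View pics/w6a.png

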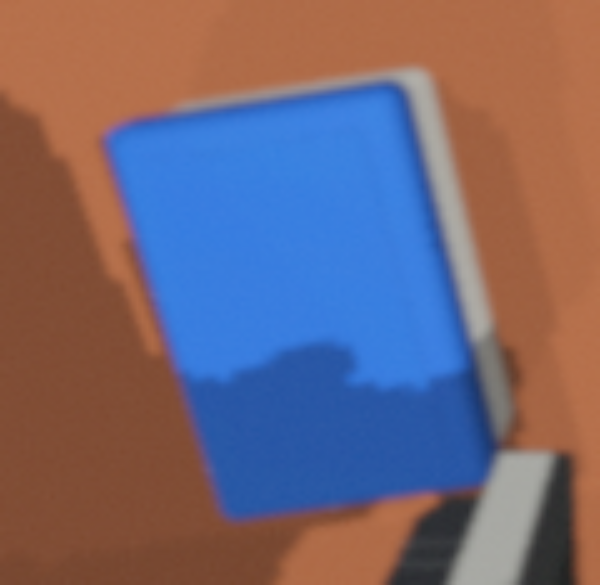

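The tin is at (522,-50), yaw -0.03, with a measured lid of 78x50 mm, which matches. It sits about 7 mm left of gap 3's line. I'll push from its near end on a slightly diagonal path to take that out before the mouth.

Call:
arm_command(
  plan=[
    [0,0,0,-0.163,0.2],
    [0,0,0,0,0.2],
  ],
)

```text
time_s: 15.15
eef_pos: [527.9, 20.0, 144.2]
ee_rot: [0.707, 0.016, 0.707, -0.016]
force: [0.4, -0.2, 0.4]
grip_width: 0.201
```

```bash
python3 go.py 448 -49 14
```

```text
t 15.15 pos [527.9  20.  144.2] F [ 0.4 -0.2  0.4] zyaw -0.0448 grip 0.2 down [-2.e-04 -1.e-04 -1.e+00]
tool shift mm [130.2 -72.5 -76.7] norm 167.6
```

Call:
arm_command(
  plan=[
    [0,-0.036,-0.038,0,0.2],
    [0,-0.036,-0.038,0,0.2],
    [0.05,0,0,0,0.2],
    [0.05,0,0,0,0.2],
    [0.03,0,0,0,0.2],
    [0,0,0,0,0.2],
  ],
)

```text
time_s: 15.9
eef_pos: [448.0, -48.6, 13.1]
ee_rot: [0.706, 0.016, 0.708, -0.016]
force: [-0.4, -0.1, 1.4]
grip_width: 0.197
```

```bash
python3 go.py 500 -55 14
python3 - <<'E'
from rig import ctrl
from h import *
c=ctrl.capture("wrist");cv2.imwrite("pics/w7.png",c["color"][:,:,::-1])
E
```

```text
t 15.9 pos [448.  -48.6  13.1] F [-0.4 -0.1  1.4] zyaw -0.0452 grip 0.2 down [-0.0037  0.0014 -1.    ]
tool shift mm [-1.1 -4.1 52.2] norm 52.4
```

View pics/w7.png

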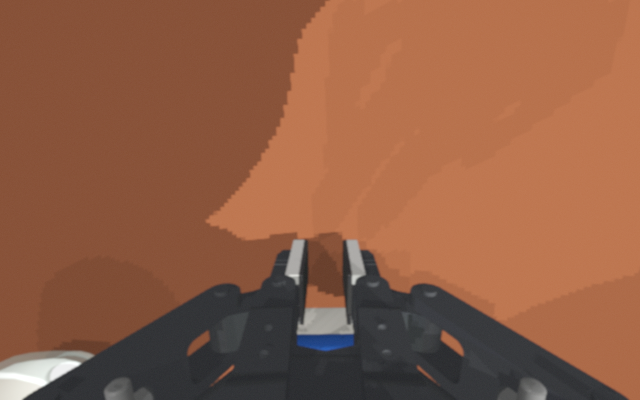

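Call:
arm_command(
  plan=[
    [0,0,0.01,-0.01,0.2],
    [0,0,0.01,0,0.2],
    [0,0,0.006,0,0.2],
    [0,-0.0016,0.01,0,0.2],
    [0,-0.0016,0.01,0,0.2],
    [0,-0.0016,0.01,0,0.2],
    [0,-0.0016,0.01,0,0.2],
    [0,0,0,0,0.2],
  ],
)

```text
time_s: 16.95
eef_pos: [515.8, -57.8, 14.3]
ee_rot: [0.708, 0.011, 0.707, -0.011]
force: [-0.7, 0.2, -0.7]
grip_width: 0.199
```

```bash
python3 go.py 500 -55 14
python3 - <<'E'
from rig import ctrl
from h import *
c=ctrl.capture("top");cv2.imwrite("pics/t8.png",cv2.resize(c["color"][130:250,260:420,::-1],None,fx=5,fy=5,interpolation=cv2.INTER_CUBIC))
c=ctrl.capture("side");cv2.imwrite("pics/s8.png",cv2.resize(c["color"][140:260,240:400,::-1],None,fx=5,fy=5,interpolation=cv2.INTER_CUBIC))
E
```

```text
t 16.95 pos [515.8 -57.8  14.3] F [-0.7  0.2 -0.7] zyaw -0.0309 grip 0.2 down [ 1.4e-03 -4.0e-04 -1.0e+00]
tool shift mm [  0.2   2.3 -15.9] norm 16.1
```

View pics/t8.png

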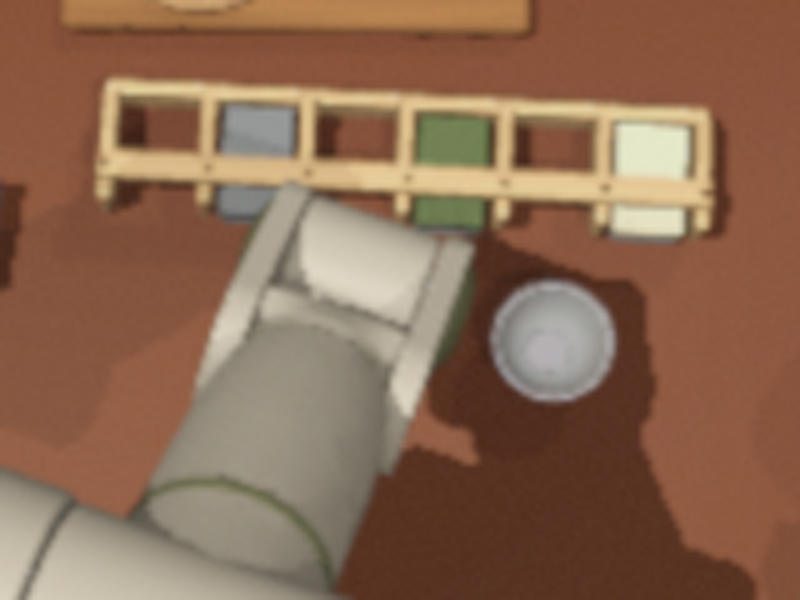

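View pics/s8.png

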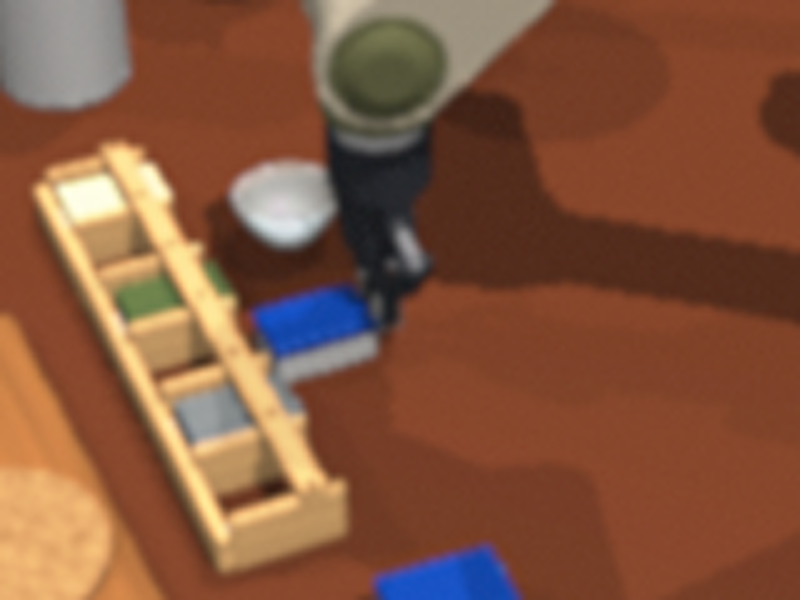

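The tin's front end is about 9 mm from the mouth. I'll lift over it and check the alignment with the wrist camera before entering.

Call:
arm_command(
  plan=[
    [0,0,-0.01,0,0.2],
    [-0.05,0,0,0,0.2],
    [-0.05,0,0,0,0.2],
    [-0.03,0,0.04,0,0],
    [0,0,0.045,0,0],
    [0,0,0,0,0],
  ],
)

```text
time_s: 17.8
eef_pos: [590.7, -59.9, 143.7]
ee_rot: [0.707, 0.011, 0.707, -0.011]
force: [-1.2, -0.0, -1.0]
grip_width: -0.001
```

Run:
```python
from rig import ctrl
from h import *
import pickle
s=ctrl.sense();c=ctrl.capture("wrist");pickle.dump((s,c),open("w9.pkl","wb"));i=c["color"][:,:,::-1].copy()
cv2.imwrite("pics/w9.png",i)
hsv=cv2.cvtColor(i,cv2.COLOR_BGR2HSV)
m=cv2.inRange(hsv,(105,120,40),(125,255,255));m[:,430:]=0
ct=max(cv2.findContours(m,0,2)[0],key=cv2.contourArea)
print(cv2.approxPolyDP(ct,6,True)[:,0].tolist())
pts=np.array([ray(c,p,36,s)[:2] for p in ct[:,0]]).astype(np.float32);print(s['eef_pos'].round(1),cv2.minAreaRect(pts))
```

```text
[[296, 121], [297, 214], [351, 215], [355, 123]]
[590.7 -59.9 143.7] ((565.87744140625, -59.88285827636719), (48.56712341308594, 76.70697784423828), 88.2279281616211)
```

View pics/w9.png

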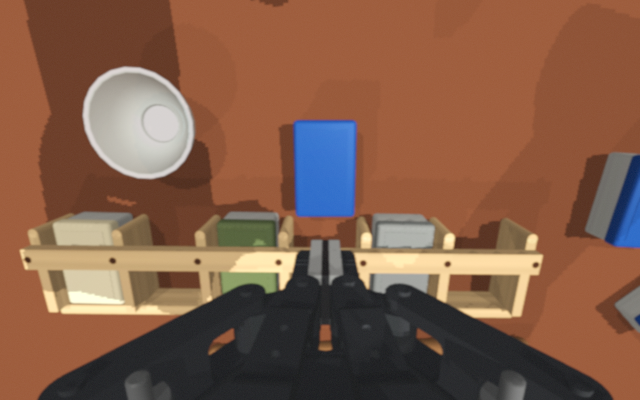

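The tin is centred on the gap: its front corners at columns 297–353 lie midway between the divider ends at 288 and 364. Its yaw is within 1° of the rack's. Now the final push.

Call:
arm_command(
  plan=[
    [0,0,-0.045,0,0.2],
    [0,0,-0.048,0,0.2],
    [0.05,0,0,0,0.2],
    [0.05,0,0,0,0.2],
    [0.029,0,0,0,0.2],
    [0,0,0,0,0.2],
  ],
)

```text
time_s: 18.6
eef_pos: [494.6, -56.5, 14.1]
ee_rot: [0.706, 0.012, 0.709, -0.01]
force: [0.7, 0.4, 1.3]
grip_width: 0.196
```

```bash
python3 go.py 601 -60.5 14
```

```text
t 18.6 pos [494.6 -56.5  14.1] F [0.7 0.4 1.3] zyaw -0.0311 grip 0.2 down [-0.0042  0.0015 -1.    ]
tool shift mm [ -0.4  -0.7 106.4] norm 106.4
```

Call:
arm_command(
  plan=[
    [0,0,0.012,0,0.2],
    [0,0,0.01,0,0.2],
    [0,0,0.01,0,0.2],
    [0,0,0.01,0,0.2],
    [0,0,0.01,0,0.2],
    [0,0,0.01,0,0.2],
  ],
)

```text
time_s: 19.35
eef_pos: [559.4, -58.9, 15.3]
ee_rot: [0.707, 0.011, 0.707, -0.011]
force: [-3.6, -0.4, 2.9]
grip_width: 0.201
```

Call:
arm_command(
  plan=[
    [0,0,0.01,0,0.2],
    [0,0,0.01,0,0.2],
    [0,0,0.008,0,0.2],
    [0,0,0.004,0,0.2],
    [0,0,0.0,0,0.2],
  ],
)

```text
time_s: 19.98
eef_pos: [591.2, -59.9, 15.2]
ee_rot: [0.707, 0.011, 0.707, -0.011]
force: [-0.1, 0.0, -0.1]
grip_width: 0.204
```

```bash
python3 go.py 605 -60.5 14
```

```text
t 19.975 pos [591.2 -59.9  15.2] F [-0.1  0.  -0.1] zyaw -0.0308 grip 0.2 down [ 8.e-04 -1.e-04 -1.e+00]
tool shift mm [ 1.2 -0.2 13.8] norm 13.9
```

Call:
arm_command(
  plan=[
    [0,0,0.005,0,0.2],
    [0,0,0.005,0,0.2],
    [0,0,0,0,0.2],
  ],
)

```text
time_s: 20.35
eef_pos: [601.3, -60.2, 15.3]
ee_rot: [0.707, 0.011, 0.707, -0.011]
force: [0.1, 0.2, -0.2]
grip_width: 0.2
```

Call:
arm_command(
  plan=[
    [0,0,0.002,0,0.2],
    [0,0,0,0,0.2],
  ],
)

```text
time_s: 20.6
eef_pos: [602.9, -60.2, 15.3]
ee_rot: [0.707, 0.011, 0.707, -0.011]
force: [0.1, -1.0, 0.1]
grip_width: 0.203
```

Call:
arm_command(
  plan=[
    [0,0,0.002,0,0.2],
    [0,0,0,0,0.2],
  ],
)

```text
time_s: 20.85
eef_pos: [605.0, -60.3, 15.3]
ee_rot: [0.707, 0.011, 0.707, -0.011]
force: [-0.8, 0.2, -0.2]
grip_width: 0.201
```

Call:
arm_command(
  plan=[
    [0,0,0.002,0,0.2],
    [0,0,0,0,0.2],
  ],
)

```text
time_s: 21.1
eef_pos: [607.0, -60.4, 15.3]
ee_rot: [0.707, 0.011, 0.707, -0.011]
force: [-0.8, -0.2, -0.3]
grip_width: 0.197
```

Call:
arm_command(
  plan=[
    [0,0,0.002,0,0.2],
    [0,0,0,0,0.2],
  ],
)

```text
time_s: 21.35
eef_pos: [607.3, -60.3, 15.3]
ee_rot: [0.705, 0.011, 0.709, -0.011]
force: [-10.5, -0.6, 7.1]
grip_width: 0.199
```

The force has risen sharply at TCP x=607.3, where fully home was expected. One more small press, then I'll back off and look.

Call:
arm_command(
  plan=[
    [0,0,0.001,0,0.2],
    [0,0,0,0,0.2],
  ],
)

```text
time_s: 21.6
eef_pos: [607.3, -60.3, 15.3]
ee_rot: [0.705, 0.011, 0.709, -0.011]
force: [-16.5, -0.7, 11.8]
grip_width: 0.198
```

Call:
arm_command(
  plan=[
    [0,0,-0.01,0,0.2],
    [0,0,-0.02,0,0.2],
    [-0.05,0,0,0,0.2],
    [-0.05,0,0,0,0.2],
    [-0.03,0,0.04,0,0],
    [0,0,0.03,0,0],
    [0,0,0,0,0],
  ],
)

```text
time_s: 22.48
eef_pos: [650.7, -61.7, 144.9]
ee_rot: [0.707, 0.011, 0.707, -0.011]
force: [-1.3, 0.4, -0.1]
grip_width: -0.001
```

Run:
```python
from rig import ctrl
from h import *
import pickle
s=ctrl.sense();c=ctrl.capture("wrist");pickle.dump((s,c),open("w10.pkl","wb"));i=c["color"][:,:,::-1].copy();print(s['eef_pos'])
cv2.imwrite("pics/w10.png",i)
cv2.imwrite("pics/w10a.png",cv2.resize(i[190:320,220:420],None,fx=4,fy=4,interpolation=cv2.INTER_CUBIC))
c=ctrl.capture("side");cv2.imwrite("pics/s10.png",cv2.resize(c["color"][140:290,230:430,::-1],None,fx=4,fy=4,interpolation=cv2.INTER_CUBIC))
```

```text
[650.71237163 -61.68427841 144.87374637]
```

View pics/w10.png

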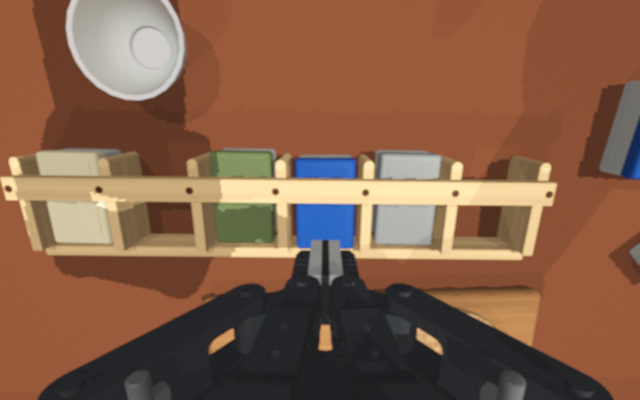

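View pics/w10a.png

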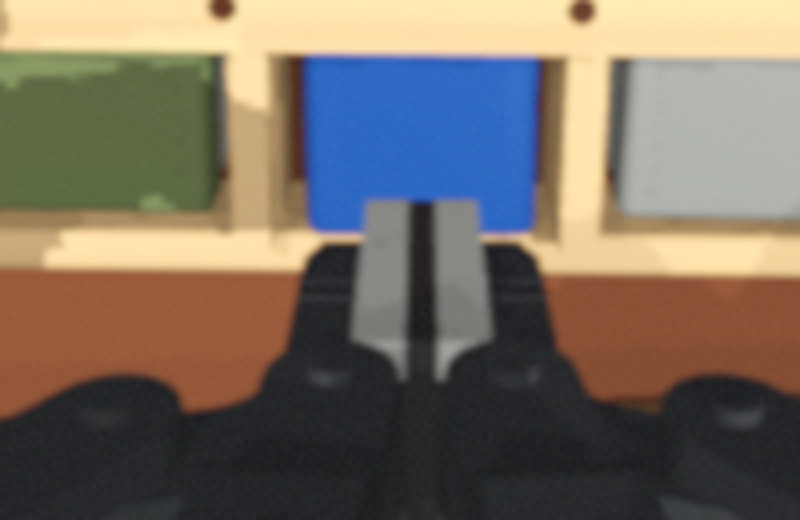

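View pics/s10.png

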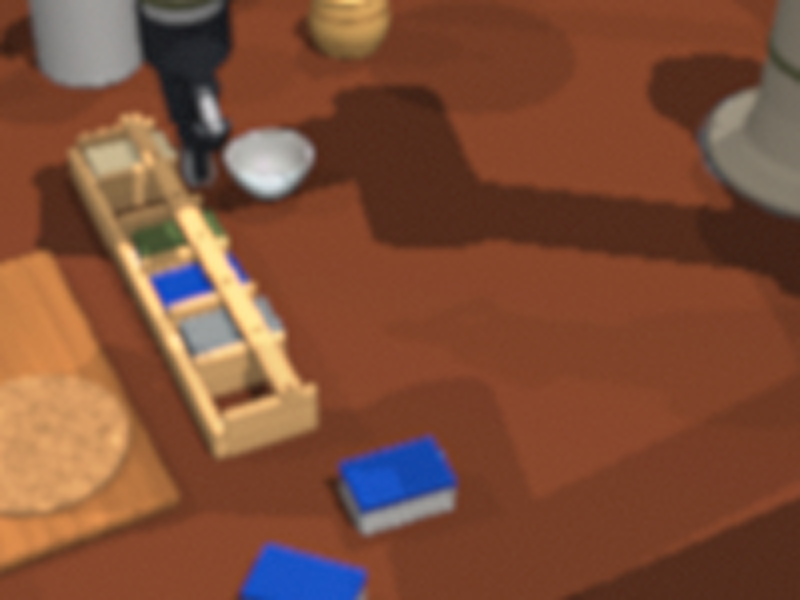

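The blue tin is in gap 3 at wrist (325,200), with its far edge at the back board (crop row 232) and deeper than its neighbours. It stopped dead at 16.5 N. The bowl and the other tins look unchanged, and the arm is clear at z=145. Handing in.

```bash
python3 -c "
from rig import ctrl
print(ctrl.finish_job())"
```

```text
the job is handed in; nothing more can be done
None
```

The blue tin is fully home in the third gap from the left, and the job was handed in at about 22.6 s of the 64 s allowed.

- **Counting run:** I ran the shut fingertips along the rail top from its left end. Contact was at z = 52.1 mm with 5–12 N, held at every reading. I stopped mid-way over the third gap: gap 1 empty, gap 2 with the grey tin, gap 3 empty.
- **Pushing:** I then pushed the blue tin nearest the base (about 533 mm; the look-alikes are at 632 mm or more) sideways, then along into gap 3, without gripping or lifting it. The sideways push left it about 7 mm off the gap's line. I corrected this with a slightly diagonal push and checked the fit before entering.
- **Last checks:** The tin stopped dead at x = 607.3 mm, where fully home was expected, with the push force rising to 16.5 N. The wrist picture shows it at the back board, deeper than its neighbours. The bowl and the other tins look unmoved, and the arm stood clear at z = 145 mm.
- **Disagreements:** The cameras differed by about 4 mm on the rack's x position. The rail's screws sat up to 3.5 mm off the divider spacing, so I aligned on the divider ends instead.

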